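# Catch the lens shuttle at the inspection station

## Robot

A 6-joint arm with a two-finger parallel gripper is mounted at the origin on the work surface. World frame = base frame: x ahead of the robot, y to its left, z up, the work surface at z = 0. Lengths are in m, angles in rad, forces in N, time in s.
With the tool pointing down it reaches from about 0.4 to 0.825 m from the base axis. Payload 7 kg.
Tool frame: the origin (TCP) lies midway between the tips of the shut fingers; the grasp point (between the pads) lies bot.tcp_to_grasp behind it (bot.tcp_to_grasp is the distance from the TCP to the grasp point, in m); z points along the fingers, y is the line along which they close (so a half turn about z gives the same grasp; the last joint's range is limited). The gripper opens to 88 mm and grips with 3 to 60 N. Pads are 19 mm wide; open, the fingers measure 130 mm over their backs; the gripper's body (78 mm by 193 mm) begins 47 mm behind the grasp point.
Start: joints at [-1.033, 0.359, 0.012, 0, -1.224, -0.288], TCP at [0.167, -0.654, 0.227] pointing down, gripper open.
Joint ranges: [-3.07, 3.07], [-1.43, 2.12], [-1.02, 1.25], [-3.03, 1.67], [-3.05, -0], [-3.03, 3.03]. Speed limits (rad/s): [2.39, 2.39, 3.01, 3.14, 3.14, 3.14].

## Interface

Orientations are given as a rotation vector (axis times angle).
In Python, from bench import bot gives the robot as it stands.
- The arm moves only by the shell command python3 -m creep 'ROWS' [FORCE]. ROWS is JSON, one flat list of numbers, 7 for each row, row after row: the turn, a rotation vector about the tool's x, y, z in units of 6 degrees (1.0 is 6 degrees), then the shift along the tool's x, y, z in units of 0.03 m (1.0 is 0.03 m), then the closure, from -1 (fully open) to 1 (shut). A call has 1 to 10 rows; each row shifts and turns the commanded pose from where the row before left it, along the tool's axes as they then stand; what a row does not reach is not made up. A row lasts 1/12 s, in which the tool goes at most 41.7 mm and 7.16 degrees, less where a joint would pass 70% of its speed; a pose out of reach is approached as far as the arm can. A call with a number of a shift or a turn outside -1 to 1 is refused whole. A call with a gripper value outside its range is refused whole. The fingers move at their own pace and stop on an object; FORCE is the grip in N (left out, the last holds). Time passes only in rows, so rows that do not move let the fingers close. It gives the time, the measured TCP pose, the force, the opening and the grip force at its end, in the units of the state.
- bot.get_obs(): the state, without advancing time (a new reading comes with each control period).
- bot.get_image(name): name is "scene" or "side" or "wrist"; returns a dict with "image" (420x560x3 uint8, red, green, blue), "camera_matrix" (3x3 intrinsics, pixels), "rvec" (rotation vector, rad) and "tvec" (3), from world to camera coordinates, as OpenCV has them. Camera axes: x right, y down, z forward; pixel columns grow to the right and rows downward; lengths in m; the calibration is good to about 2 mm. A picture is of the moment at which its call begins. There is no depth.
- bot.finish_job(): hands the job in; it is judged then, once.
Trained networks look in a picture, given as the dict that the camera call returned (one of the last four; its "shot" number tells which), for a name from the list of things; names that differ only in an ending like _2 or _b are one class to them, and where a whole thing is asked for, a point or a joint stands for the part that bears it (a point fixed in the world has none). Each returns a list of dicts, best first, with "p" (0 to 1); they miss things now and then, are a little off and sometimes report something else, mostly with a low value. They report only what shows in the picture. A call takes as long as a camera call. They do not tell look-alikes from the thing itself.
- bot.spot_in(picture, name): "bbox" ([left, top, right, bottom] in pixels, round what is visible of it).
- bot.regions_of(picture, name): "pixels" (420x560 bool, what is visible of it) and "bbox" ([left, top, right, bottom] in pixels, round what is visible of it).
- bot.spot_point(picture, name): "xy" ([column, row] in pixels: a listed point, or the origin of a listed thing).
The state is a dict: "time": time; "q": joint angles; "dq": joint speeds; "effort": joint torques, N m; "tool_pos": TCP position; "tcp_rot": TCP orientation; "force": force on the tool from outside, world axes, zero at the start; "torque": the same for the moment, N m; "grip_width": finger opening in m; "gripper_force": force on a finger pad.
Only numpy, scipy, OpenCV 4.12 (cv2) and the standard library are available. Lean on these libraries where they do the work, as an engineer would, in place of code of your own. Each camera call takes 0.05 s, during which the arm holds its last target. There are 200 camera calls.

## Task

Pull the gate at the top of the inclined track fully open so that the shuttle with its lens tray runs down on its own, and leave it untouched until its steel front plate has passed the nozzle of the white ioniser. Then catch it by its spring buffer's pad with closed fingers, giving way with it so gently that the buffer is never pushed in more than half its travel, and bring it to rest with the front plate level with the marker post, well before the end stops. Finish with the fingers still holding it there by the pad; touch no other part of the shuttle and leave the other things on the bench alone.

Things in the scene. Friction and masses are not known exactly. Their poses are not given: they have to be found in the camera images.
- track: Fixed inclined track, 860 mm long, two steel rails 70 mm apart. Origin on the bench under the centre line. Its y axis runs uphill along the track (level; -y is downhill), x across it, away from the robot. Rail tops at z = 60 mm + 0.0374 y, y from -400 to 460 mm. At its lower end, y = -372 to -388 mm, two rubber end stops stand 20 mm above the rails at x = +-36 mm.
- nozzle (a point): Mouth of the ioniser's short black nozzle, 26 mm wide, pointing across at the track, at track y = 80 mm, 87 mm beyond the centre line, 85 mm above the bench. The ioniser is a fixed white box, 90 x 150 mm and 116 mm high, at track x = 120 to 210 mm, y = 5 to 155 mm, with a black hose on top.
- shuttle (a joint): Travel of the shuttle down the slope, m: 0 at the gate, with its front plate's face at track y = 300 mm; 0.66 at the end stops; the plate passes the nozzle at 0.22. It rolls freely: mass nominally 0.9 kg (hidden, 0.9 to 1.3 times that), drag 1.25 N s/m, friction about 0.02 N. From rest it nears 0.25 m/s (0.2 to 0.33) with a time constant of about 0.7 s. It cannot leave the rails.
- shuttle_front (a point): Point on the front (downhill) face of the shuttle's upright steel front plate, on the centre line, 45 mm above the rail tops. The plate is 80 mm wide, 12 mm thick and reaches from 10 to 64 mm above the rail tops. Behind it (uphill) a deck 100 mm wide, 130 mm long, with a black lens tray up to 53 mm above the rails. Axis y points uphill along the slope.
- gate (a joint): Travel of the gate, m: 0 closed, its steel tongue lying across the front plate; 0.05 fully open. It slides along the track's -x (towards the robot) and stays where it is left; friction 1.2 N, drag 4 N s/m. The shuttle gets free at about 0.028.
- gate_grip (a point): Centre of the gate's upright black grip, a post 20 x 20 mm in plan and 44 mm high (22 mm above and below this point), 97 mm from the track's centre line on the robot's side when closed. Pinch it from above and pull. The tongue's top is 22 mm below this point. The shuttle's deck begins 37 mm from the grip's face.
- marker: Station marker beyond the track: a fixed aluminium post 12 x 12 mm, 90 mm high, on a foot, with a thin blade on top pointing across at the track. Origin on the bench, 95 mm beyond the track's centre line, in line with the blade; axes parallel to the track's. point shuttle_front belongs at y = 0 in this frame, at 0.48 to 0.56 m of shuttle travel.
- lens_tray: Bystander: empty black lens tray 100 x 160 x 35 mm with dividers, loose, on the robot's side, middle. Origin at the centre of its underside. Leave alone.
- blister_tray: Bystander: clear blister tray 130 x 180 x 25 mm, loose, on the robot's side, left. Origin at the centre of its underside. Leave alone.
- wipe_bottle: Bystander: white bottle, 56 mm across, 130 mm high, on the robot's side, right. Origin at the centre of its underside. Leave alone.
- buffer (a joint): Compression of the spring buffer on the shuttle's front plate, m: 0 when free, 0.034 fully pushed in; half its travel is 0.017. Spring 70 N/m, damping 1 N s/m. Held at rest on the slope, the shuttle's own weight presses it in by 3 to 6 mm.
- buffer_pad (a point): Centre of the downhill face of the buffer's black rubber pad, where the fingers catch the shuttle: 44 mm ahead (downhill) of the front plate's face when free, 44 mm above the rail tops. The pad is 50 mm wide across the track, 40 mm high (from 24 to 64 mm above the rail tops) and 10 mm thick, on a thin rod with a coil spring.
Things that resemble listed ones, but are neither listed nor needed, are in the scene too. What is shaped like the marker but red or turquoise is not meant.

How it is judged:
On the way, in this order (a step that is already met when the one before it is completed fails the run):
1. the gate is pulled open (value of joint gate above 0.035 m).
2. the shuttle runs past the ioniser nozzle on its own, untouched (value of joint shuttle above 0.21 m and velocity of joint shuttle above 0.1 m/s and contact force between each of the fingers, the arm and shuttle below 0.05 N and contact force between each of the fingers, the arm and buffer below 0.05 N).
3. the fingers hold the shuttle at rest at the marker for two seconds (y of shuttle_front in the frame of marker between -0.012 and 0.012 m and velocity of joint shuttle between -0.03 and 0.03 m/s and contact force between the fingers and buffer above 0.05 N and value of joint gate above 0.03 m), for 2 s.
At the end, for the whole second after the job is handed in: The shuttle rests with its buffer pad against the fingers (contact over 0.05 N), its front plate's face within 12 mm of the marker's blade along the track, slower than 0.03 m/s, gate open by more than 30 mm; the robot keeps holding (all of step 3); the arm keeps its last pose, push and grip.
It fails at once if the shuttle is touched before it has passed the ioniser (value of joint shuttle between 0.015 and 0.2 m and (contact force between any of the fingers, the arm and shuttle above 0.2 N or contact force between any of the fingers, the arm and buffer above 0.2 N)).
It fails at once if the shuttle is caught too hard: its buffer is pushed in by more than 18 mm (value of joint buffer above 0.018 m).
It fails at once if another part of the shuttle than its buffer is touched (contact force between any of the fingers, the arm and shuttle_c0 above 0.5 N or contact force between any of the fingers, the arm and shuttle_c1 above 0.5 N or contact force between any of the fingers, the arm and shuttle_c2 above 0.5 N).
It fails at once if the shuttle reaches the end stops (value of joint shuttle above 0.65 m).
It fails at once if a bystander is moved by more than 30 mm (distance of any of lens_tray, blister_tray, wipe_bottle from where it was at the start of the episode above 0.03 m).
It also fails if it takes over 29 s, if anything falls off the work surface, if the arm or the gripper's body presses on something with over 40 N, if the wrist force passes 120 N, or if a joint passes its speed limit or range.

## Working session

There is one attempt and no reset: what is moved stays moved. The work goes in short steps, Python scripts to look and compute and a shell command to move; the robot and the scene stay as the last step left them, time stands still between calls to the robot, and variables do not carry over. Pictures are saved under pics/ and viewed, at most 10 in all, crops included, and the job is handed in when it is done.

```bash
ls; mkdir -p pics; cat > h.py <<'E'
import numpy as np, cv2
from bench import bot
def P(d):
    R=cv2.Rodrigues(np.array(d["rvec"],float))[0]; return R,np.array(d["tvec"],float).ravel(),np.array(d["camera_matrix"],float)
def proj(d,X):
    return cv2.projectPoints(np.array(X,float).reshape(-1,1,3),np.array(d["rvec"],float),np.array(d["tvec"],float),np.array(d["camera_matrix"],float),None)[0].reshape(-1,2)
def ray(d,xy):
    R,t,K=P(d); return -R.T@t, R.T@np.linalg.inv(K)@np.array([xy[0],xy[1],1.])
def atz(d,xy,z):
    c,v=ray(d,xy); return c+v*(z-c[2])/v[2]
def tri(obs):
    A=np.zeros((3,3));b=np.zeros(3)
    for d,xy in obs:
        c,v=ray(d,xy); v=v/np.linalg.norm(v); M=np.eye(3)-np.outer(v,v); A+=M;b+=M@c
    x=np.linalg.solve(A,b); return x,[np.linalg.norm(proj(d,x)[0]-xy) for d,xy in obs]
def save(d,n): cv2.imwrite("pics/"+n,d["image"][:,:,::-1])
E
python3 - <<'E'
from h import *
np.set_printoptions(precision=4,suppress=True)
D={n:bot.get_image(n) for n in("scene","side","wrist")}
for n,d in D.items(): save(d,n+"0.png")
im=np.hstack([D["scene"]["image"],D["side"]["image"]])
for nm in["track","nozzle","shuttle_front","gate_grip","marker","buffer_pad","lens_tray","blister_tray","wipe_bottle"]:
  for n,d in D.items():
    r=bot.spot_point(d,nm)
    print(nm,n,[(np.round(a["xy"],1).tolist(),round(a["p"],2)) for a in r[:4]])
for n,d in D.items(): print(n,ray(d,(280,210)))
print(bot.get_obs(),bot.tcp_to_grasp)
E
```

```text
pics
track scene [([270.5, 230.9], 0.82)]
track side [([290.7, 224.5], 0.71)]
track wrist []
nozzle scene [([273.9, 243.3], 0.61)]
nozzle side [([244.8, 210.3], 0.62)]
nozzle wrist []
shuttle_front scene [([385.0, 254.3], 0.98), ([402.8, 225.8], 0.38)]
shuttle_front side [([208.9, 280.2], 0.63)]
shuttle_front wrist []
gate_grip scene [([408.4, 227.8], 0.55)]
gate_grip side [([242.7, 301.3], 0.67)]
gate_grip wrist []
marker scene [([191.1, 257.3], 0.98), ([145.0, 235.1], 0.84), ([180.4, 212.2], 0.7)]
marker side [([260.1, 176.4], 0.97), ([279.3, 147.3], 0.85), ([303.9, 165.2], 0.56)]
marker wrist []
buffer_pad scene [([365.1, 250.6], 0.61)]
buffer_pad side []
buffer_pad wrist []
lens_tray scene [([308.1, 186.0], 0.88)]
lens_tray side [([356.3, 250.1], 0.64)]
lens_tray wrist []
blister_tray scene [([403.9, 222.1], 0.61)]
blister_tray side [([302.5, 342.2], 0.82)]
blister_tray wrist []
wipe_bottle scene [([250.5, 142.3], 0.78)]
wipe_bottle side [([423.5, 199.0], 0.49)]
wipe_bottle wrist []
scene (array([1.1152, 0.5171, 0.8859]), array([-0.5184, -0.4676, -0.7161]))
side (array([0.0119, 0.6202, 0.9998]), array([ 0.434 , -0.5085, -0.7441]))
wrist (array([ 0.089 , -0.6741,  0.3835]), array([ 0.2751,  0.0746, -0.9586]))
{'time': 1.5, 'q': array([-1.0329,  0.3586,  0.0119, -0.    , -1.2241, -0.2881]), 'dq': array([ 0.0002,  0.0005,  0.0003,  0.0021, -0.0006,  0.0013]), 'effort': array([ -0.0004, -58.2374,  29.3295,   7.0029,   0.0123,   0.    ]), 'tool_pos': array([ 0.1668, -0.654 ,  0.2266]), 'tcp_rot': array([-0.3914,  3.1171,  0.0001]), 'force': array([ 0.491 , -0.4111, -0.8262]), 'torque': array([-0.0008,  0.0004,  0.0507]), 'gripper_force': 0.0, 'grip_width': 0.08774997742324993} 0.0188
```

View images.

View pics/scene0.png

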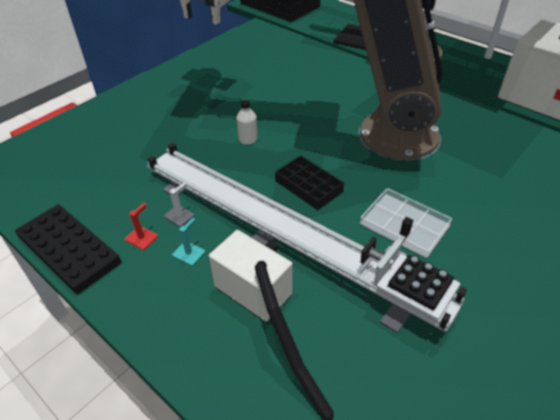

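View pics/side0.png

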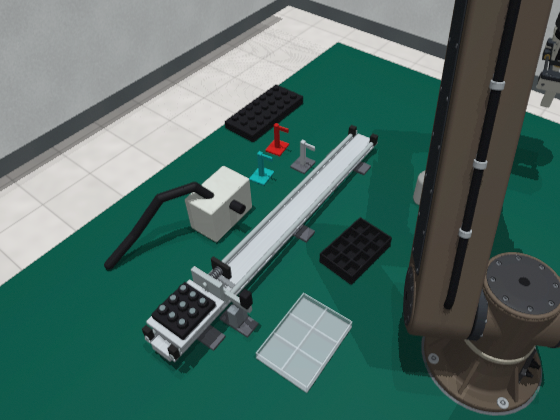

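```bash
cat > fit.py <<'E'
from h import *
import json
from scipy.optimize import least_squares
np.set_printoptions(precision=4,suppress=True)
rt=lambda y:0.06+0.0374*y
a=0.0374
D={n:bot.get_image(n) for n in("scene","side")}
pts=[("track",[0,0,0],(270.5,230.9),(290.7,224.5)),("nozzle",[.087,.08,.085],None,(244.8,210.3)),
("front",[0,.3-.045*a,rt(.3)+.045],(385,254.3),(208.9,280.2)),
("grip",[-.097,None,None],None,None),
("pad",[0,.256,rt(.256)+.044],(365.1,250.6),None),
("stopN",[-.036,-.38,rt(-.38)+.01],(172,149.5),(374,139)),("stopF",[.036,-.38,rt(-.38)+.01],(153,162),(352,130))]
obs=[(k,X,n,xy) for k,X,s,i in pts for n,xy in(("scene",s),("side",i)) if xy is not None]
def W(p,X):
    c,s=np.cos(p[2]),np.sin(p[2]); return np.array([p[0]+c*X[0]-s*X[1],p[1]+s*X[0]+c*X[1],X[2]])
f=lambda p:np.concatenate([proj(D[n],W(p,X))[0]-xy for k,X,n,xy in obs])
r=least_squares(f,[.5,0,0],loss="soft_l1",f_scale=2.)
p=r.x;print(p)
for o,e in zip(obs,f(p).reshape(-1,2)):print(o[0],o[2],e)
def inv(X):
    c,s=np.cos(p[2]),np.sin(p[2]);d=np.array(X)-[p[0],p[1],0];return np.array([c*d[0]+s*d[1],-s*d[0]+c*d[1],d[2]])
g,e=tri([(D["scene"],(408.4,227.8)),(D["side"],(242.7,301.3))]);print("grip",g,e,inv(g))
m,e=tri([(D["scene"],(180.4,212.2)),(D["side"],(303.9,165.2))]);print("marker tri",m,e,inv(m))
for n,xy in(("scene",(180.4,212.2)),("side",(303.9,165.2))):
  print("marker z0",inv(atz(D[n],xy,0)))
for nm,s,i in(("lens",(308.1,186),(356.3,250.1)),("blister",(403.9,222.1),(302.5,342.2)),("bottle",(250.5,142.3),(423.5,199))):
  print(nm,atz(D["scene"],s,0),atz(D["side"],i,0))
# overlay
ims=[]
for n in D:
  im=D[n]["image"][:,:,::-1].copy();
  L=[([x,-.4,rt(-.4)],[x,.46,rt(.46)]) for x in(-.035,.035)]+[([.095,y,0],[.0,y,.09]) for y in(-.26,-.18)]
  L+=[([-.04,.3,rt(.3)+.064],[.04,.3,rt(.3)+.064]),([-.1,.3,.11],[-.1,.3,.09]),([-.036,-.372,rt(-.38)+.02],[.036,-.372,rt(-.38)+.02])]
  for A,B in L:
    q=proj(D[n],[W(p,A),W(p,B)]); cv2.line(im,*[tuple(int(round(v*16)) for v in t) for t in q],(0,255,0) ,1,shift=4)
  ims.append(cv2.resize(im[100:340,100:500],(800,480)))
  cv2.imwrite(f"pics/ov_{n}.png",ims[-1])
E
python3 fit.py
```

```text
[ 0.5381 -0.0339  0.0562]
track scene [ 0.7865 -1.5015]
track side [-0.8874  1.8505]
nozzle side [-2.309  -0.8135]
front scene [-0.1045  2.7862]
front side [ 0.2229 -0.5301]
pad scene [ 1.473  -2.4214]
stopN scene [-0.2752 -2.773 ]
stopN side [-0.4659 -1.0347]
stopF scene [-1.0366 -1.8972]
stopF side [ 0.2391 -0.703 ]
grip [0.4266 0.2614 0.1223] [np.float64(0.1511310000883674), np.float64(0.15664745145317527)] [-0.0948  0.3011  0.1223]
marker tri [ 0.6483 -0.2431  0.0057] [np.float64(0.91892808683634), np.float64(0.789931595710332)] [ 0.0983 -0.2151  0.0057]
marker z0 [ 0.094  -0.2228 -0.    ]
marker z0 [ 0.1008 -0.217   0.    ]
lens [ 0.3572 -0.0629  0.    ] [ 0.3576 -0.0751  0.    ]
blister [0.3067 0.2018 0.    ] [0.3131 0.2077 0.    ]
bottle [ 0.3185 -0.3136  0.    ] [ 0.3079 -0.3364  0.    ]
```

View pics/ov_scene.png

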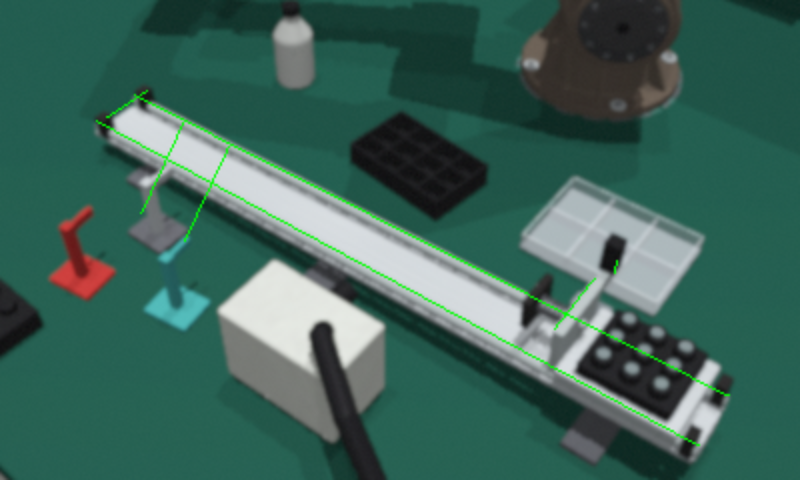

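View pics/ov_side.png

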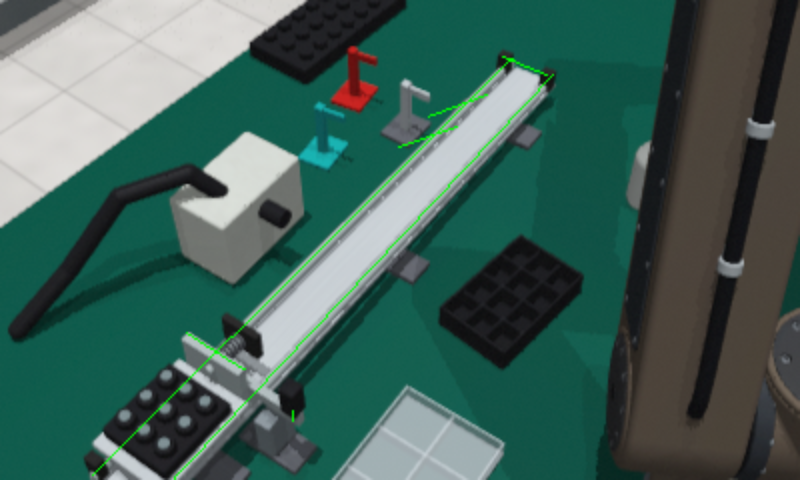

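The calibrated track fit agrees with both pictures. The real grey marker is at scene (180,212) / side (304,165), and the gate grip is at scene (406,226) / side (245,298). I'm moving over the gate now with closed fingers.

```bash
python3 -m creep '[0,0,0.925,-0.9,0.8,0,1, 0,0,0.925,-0.9,0.8,0,1, 0,0,0,-0.9,0.8,0,1, 0,0,0,-0.9,0.8,0,1, 0,0,0,-0.9,0.8,0,1, 0,0,0,-0.9,0.8,0,1, 0,0,0,-0.9,0.8,0,1, 0,0,0,-0.9,0.8,0,1, 0,0,0,-0.9,0.8,0,1, 0,0,0,-0.9,0.8,0,1]' 20
python3 -m creep '[0,0,0,-0.9,0.8,0,1, 0,0,0,-0.9,0.8,0,1, 0,0,0,0,1,0,1, 0,0,0,0,1,0,1, 0,0,0,0,1,0,1, 0,0,0,0,1,0,1, 0,0,0,0,1,0,1, 0,0,0,0,1,0,1, 0,0,0,0,1,0,1, 0,0,0,0,1,0,1]'
python3 - <<'E'
from h import *
o=bot.get_obs();print(o["time"],o["tool_pos"],o["tcp_rot"],o["grip_width"],o["q"],o["dq"])
E
```

```text
time: 2.43
tool_pos: [0.4161, -0.391, 0.2269]
tcp_rot: [-0.088, 3.14, -0.001]
force: [0.4, -0.5, -0.2]
grip_width: 0.0263
gripper_force: 0.0
time: 3.27
tool_pos: [0.4525, -0.1006, 0.2268]
tcp_rot: [-0.088, 3.14, 0.0]
force: [0.6, 0.2, 0.2]
grip_width: 0.0009
gripper_force: 0.0
3.2667 [ 0.45250101 -0.10055267  0.22684887] [-8.79070062e-02  3.13961826e+00  1.64709414e-04] 0.0008691393092494239 [ 2.07959661e-01  2.24181776e-03 -4.33111702e-01  3.30751305e-05
 -1.13469209e+00 -1.72278604e+00] [ 0.83797379 -0.19294697 -0.1924842   0.00349357  0.00448923 -0.83404113]
```

```bash
python3 -m creep '[0,0,0,0,1,0,1, 0,0,0,0,1,0,1, 0,0,0,0,1,0,1, 0,0,0,0,1,0,1, 0,0,0,0,1,0,1, 0,0,0,0,1,0,1, 0,0,0,0,1,0,1, 0,0,0,0,1,0,1, 0,0,0,0,1,0,1, 0,0,0,0,0.5,0,1]'
python3 - <<'E'
from h import *
np.set_printoptions(precision=4,suppress=True)
d=bot.get_image("wrist");save(d,"w1.png")
o=bot.get_obs();print(o["time"],o["tool_pos"],o["tcp_rot"],np.abs(o["dq"]).max())
for n in("gate_grip","buffer_pad","shuttle_front"):
  print(n,[(a["xy"],a["p"]) for a in bot.spot_point(d,n)[:3]], [(a["bbox"],a["p"]) for a in bot.spot_in(d,n)[:2]])
R,t,K=P(d);print(R,-R.T@t)
p=[.5381,-.0339,.0562];c,s=np.cos(p[2]),np.sin(p[2])
W=lambda X:[p[0]+c*X[0]-s*X[1],p[1]+s*X[0]+c*X[1],X[2]]
print(proj(d,[W([-.097,.3,.1223]),W([0,.256,.1136]),W([0,.3,.116])]))
e=o["tool_pos"]-[p[0],p[1],0];print(c*e[0]+s*e[1],-s*e[0]+c*e[1])
E
```

```text
time: 4.1
tool_pos: [0.4367, 0.1854, 0.2269]
tcp_rot: [-0.09, 3.139, 0.001]
force: [0.2, -0.4, 1.4]
grip_width: 0.0004
gripper_force: 0.0
4.15 [0.437  0.1865 0.2267] [-0.0912  3.1394  0.0014] 0.06822436499311467
gate_grip [([360.5, 208.1], 0.64)] [([336.5, 185.3, 379.6, 259.7], 0.91)]
buffer_pad [] []
shuttle_front [] [([350.6, 239.2, 493.6, 338.2], 0.79)]
[[-0.0578  0.9983  0.0001]
 [ 0.9539  0.0552  0.295 ]
 [ 0.2945  0.0172 -0.9555]] [0.3565 0.1802 0.3846]
[[365.9307 203.5458]
 [310.9591 295.5585]
 [355.9384 296.9593]]
-0.08856946386004783 0.2256957183081219
```

View pics/w1.png

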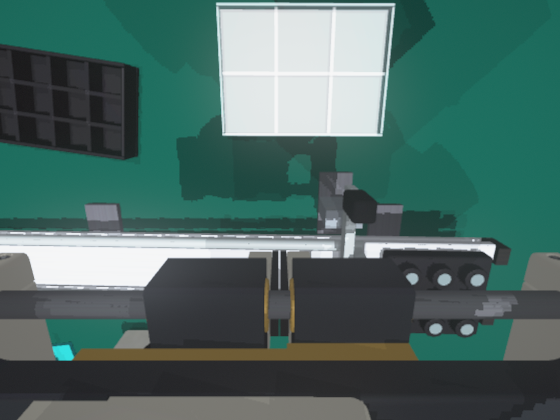

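```bash
python3 -m creep '[0,0,0,-0.25,0.77,0,1, 0,0,0,-0.25,0.77,0,1, 0,0,0,-0.25,0.77,0.2,1, 0,0,0,0,0,0.6,1, 0,0,0,0,0,0.6,1, 0,0,0,0,0,0,1]'
python3 - <<'E'
from h import *
np.set_printoptions(precision=4,suppress=True)
d=bot.get_image("side");s_=bot.get_image("scene");
im=np.hstack([cv2.resize(d["image"][220:340,160:293],(400,360)),cv2.resize(s_["image"][180:300,340:473],(400,360))])
cv2.imwrite("pics/a1.png",im[:,:,::-1])
o=bot.get_obs();print(o["time"],o["tool_pos"],o["tcp_rot"],o["force"])
p=[.5381,-.0339,.0562];c,s=np.cos(p[2]),np.sin(p[2])
e=o["tool_pos"]-[p[0],p[1],0];print(c*e[0]+s*e[1],-s*e[0]+c*e[1])
E
```

```text
time: 4.95
tool_pos: [0.454, 0.2513, 0.1813]
tcp_rot: [0.086, -3.136, 0.005]
force: [-0.2, -1.0, -0.3]
grip_width: 0.0001
gripper_force: 0.0
5.05 [0.4555 0.2522 0.1846] [ 0.0868 -3.1397  0.0019] [ 0.0052 -0.3944  0.3023]
-0.06641891119514526 0.2902526512911738
```

View pics/a1.png

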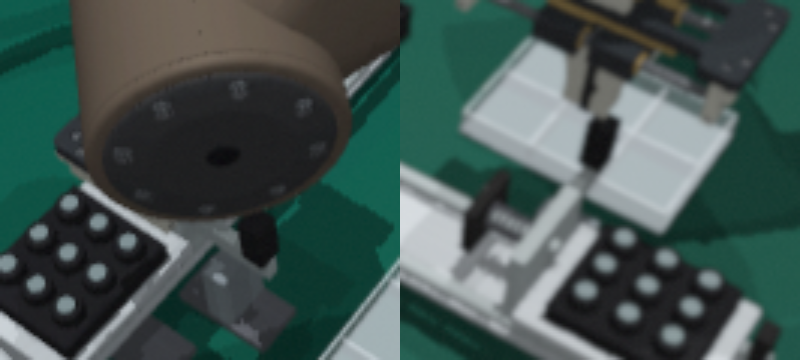

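```bash
python3 -m creep '[0,0,0,0.03,0.1,0.6,1, 0,0,0,0,0,0.6,1, 0,0,0,0,0,0.6,1, 0,0,0,0,0,0.6,1, 0,0,0,0,0,0,1]'
python3 - <<'E'
from h import *
np.set_printoptions(precision=4,suppress=True)
o=bot.get_obs();print(o["time"],o["tool_pos"],o["tcp_rot"],o["force"])
s_=bot.get_image("scene");save(s_,"base.png");d=bot.get_image("side")
im=np.hstack([cv2.resize(d["image"][220:340,160:293],(400,360)),cv2.resize(s_["image"][180:300,340:473],(400,360))])
cv2.imwrite("pics/a2.png",im[:,:,::-1])
p=[.5381,-.0339,.0562];c,s=np.cos(p[2]),np.sin(p[2])
e=o["tool_pos"]-[p[0],p[1],0];print(c*e[0]+s*e[1],-s*e[0]+c*e[1])
E
```

```text
time: 5.47
tool_pos: [0.4535, 0.2547, 0.111]
tcp_rot: [0.086, -3.138, 0.003]
force: [-0.5, -1.7, -0.0]
grip_width: 0.0005
gripper_force: 0.0
5.4667 [0.4535 0.2547 0.111 ] [ 0.0862 -3.1382  0.0029] [-0.4601 -1.7224 -0.0224]
-0.06821174019996933 0.2929200206903477
```

View pics/a2.png

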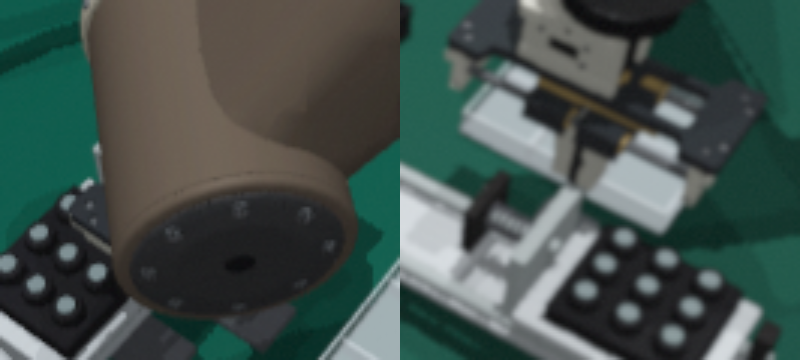

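```bash
cat > trk.py <<'E'
import pickle,sys,os
from h import *
p=[.5381,-.0339,.0562];c,s_=np.cos(p[2]),np.sin(p[2])
def W(X): X=np.atleast_2d(X); return np.c_[p[0]+c*X[:,0]-s_*X[:,1],p[1]+s_*X[:,0]+c*X[:,1],X[:,2]]
def inv(X): e=np.array(X)-[p[0],p[1],0]; return np.array([c*e[0]+s_*e[1],-s_*e[0]+c*e[1],e[2]])
gx,gy=np.meshgrid(np.linspace(-.045,.045,46),np.linspace(.17,.31,71)); gx=gx.ravel();gy=gy.ravel()
def samp(im,d,s):
    y=gy-s; q=proj(d,W(np.c_[gx,y,.06+.0374*y+.052])).astype(np.float32)
    g=cv2.GaussianBlur(cv2.cvtColor(im,cv2.COLOR_RGB2GRAY),(0,0),.8)
    v=cv2.remap(g,q[:,:1],q[:,1:],cv2.INTER_LINEAR).ravel().astype(float); return (v-v.mean())/(v.std()+1e-6)
base=cv2.imread("pics/base.png")[:,:,::-1].copy()
def track(d):
    b=samp(base,d,0); S=np.arange(-.02,.62,.001)
    r=np.array([np.mean(b*samp(np.ascontiguousarray(d["image"]),d,s)) for s in S]); i=r.argmax(); return S[i],r[i]
def look(n,k=1):
    for j in range(k):
        t0=bot.get_obs()["time"]; d=bot.get_image("scene"); save(d,f"{n}{j}.png"); s,r=track(d)
        print("t %.3f s %.3f ncc %.2f"%(t0,s,r))
    o=bot.get_obs(); print("now",round(o["time"],3),"tcp trk",inv(o["tool_pos"]).round(4),"F",o["force"].round(2))
E
time python3 -c "
from trk import *
look('q')"
```

```text
t 5.567 s 0.000 ncc 1.00
now 5.617 tcp trk [-0.0664  0.2945  0.1143] F [0.08 0.21 0.76]
real	0m2.280s
user	0m2.921s
sys	0m1.504s
```

```bash
python3 -m creep '[0,0,0,0.6,0,0,1, 0,0,0,0.65,0,0,1, 0,0,0,0.7,0,0,1, 0,0,0,-0.05,-0.6,0,1, 0,0,0,-0.05,-1,0,1, 0,0,0,0,-1,0,1]'
python3 -c "
from trk import *
look('r')"
```

```text
time: 6.12
tool_pos: [0.4042, 0.1757, 0.1146]
tcp_rot: [-0.092, 3.137, 0.004]
force: [0.2, -0.4, 0.5]
grip_width: 0.0002
gripper_force: 0.0
t 6.117 s 0.017 ncc 0.98
now 6.167 tcp trk [-0.1239  0.2121  0.114 ] F [-1.66 -5.16 -0.92]
```

```bash
python3 -m creep '[0,0,0,-0.52,-1,0.1,1, 0,0,0,-0.52,-1,0.1,1, 0,0,0,-0.52,-1,0.1,1, 0,0,0,-0.52,-1,0.1,1, 0,0,0,-0.52,-1,0.1,1, 0,0,0,-0.52,-1,0.1,1, 0,0,0,-0.52,-1,0.1,1, 0,0,0,-0.52,-1,0.1,1]'
python3 -c "
from trk import *
look('s',2)"
```

```text
time: 6.83
tool_pos: [0.5433, -0.0592, 0.0905]
tcp_rot: [-0.088, 3.137, 0.0]
force: [0.2, 0.5, -0.7]
grip_width: 0.0005
gripper_force: 0.0
t 6.833 s 0.121 ncc 0.87
t 6.883 s 0.131 ncc 0.86
now 6.933 tcp trk [ 0.0045 -0.0273  0.0898] F [-0.39  0.38 -0.22]
```

```bash
python3 -c "
from trk import *
look('u',3)
from scipy.optimize import least_squares
"
```

```text
t 6.933 s 0.139 ncc 0.84
t 6.983 s 0.149 ncc 0.82
t 7.033 s 0.318 ncc 0.81
now 7.083 tcp trk [ 0.0023 -0.024   0.0896] F [ 0.5   0.97 -0.13]
```

```bash
cat > sim.py <<'E'
import numpy as np
from scipy.optimize import least_squares
def free(m,t,c=1.25):
    vi=(m*9.81*.0374-.02)/c; T=m/c; t=np.maximum(t,0); return vi*(t-T*(1-np.exp(-t/T))), vi*(1-np.exp(-t/T))
E
echo ok
```

```text
ok
```

```bash
cat >> sim.py <<'E'
T=np.array([6.117,6.833,6.883,6.933,6.983]);S=np.array([.017,.121,.131,.139,.149])
r=least_squares(lambda q:(free(q[0],T-q[1])[0]-S)*1e3+0,[1.0,5.8]); m0,t0=r.x
print("m,t0",r.x,r.fun.round(1),"now s,v",free(m0,7.083-t0))
def run(rows,m,h,s0,v0,y0=-.026,b=1.0):
    # rows: downhill mm per row
    s,v,x,dt=s0,v0,0.,1e-3/4; Y=y0+h; mx=0;sc=None;log=[];vend=0
    for k,d in enumerate(rows):
        n=round(1/12/dt); vf=d*1e-3*12
        for _ in range(n):
            Y-=vf*dt; pad=.256-s   # free pad face
            xn=Y-pad; f=0
            if xn>0:
                f=70*xn+b*(v-vf); f=max(f,0)
                if sc is None: sc=s; print("contact s %.3f v %.3f row %d relv %.3f"%(s,v,k,v-vf))
                mx=max(mx,xn)
            v+=dt*(m*9.81*.0374-.02-1.25*v-f)/m; s+=v*dt
    print("m %.2f h %.3f max %.1fmm end s %.3f v %.3f x %.1f"%(m,h,mx*1e3,s,v,xn*1e3))
rows=eval(__import__("sys").argv[1]); print("travel",sum(rows))
for h in(.01,.021):
  for m,ds in((m0,0),(m0,.006),(m0,-.006),(1.17,0),(.85,0)):
    s,v=free(m0,7.083-t0); run(rows,m,h,s+ds,v)
E
python3 sim.py '[0,0,3,7,11,14,16,17,17,16,15,14,13,12,11,10,9,8,7,6,5,4,3,2,1,.5,0,0,0,0]'
```

```text
m,t0 [0.8357244  5.77375585] [ 0.1  0.  -0.8  0.6  0.1] now s,v (np.float64(0.16853501085800354), np.float64(0.19694263201962633))
travel 221.5
contact s 0.439 v 0.224 row 15 relv 0.104
m 0.84 h 0.010 max 12.3mm end s 0.495 v -0.000 x 1.3
contact s 0.431 v 0.224 row 14 relv 0.092
m 0.84 h 0.010 max 11.3mm end s 0.495 v 0.008 x 1.8
contact s 0.446 v 0.225 row 15 relv 0.105
m 0.84 h 0.010 max 13.2mm end s 0.495 v -0.012 x 1.5
contact s 0.380 v 0.276 row 10 relv 0.096
m 1.17 h 0.010 max 15.5mm end s 0.497 v 0.014 x 3.4
contact s 0.436 v 0.228 row 14 relv 0.096
m 0.85 h 0.010 max 12.4mm end s 0.495 v 0.002 x 1.3
contact s 0.412 v 0.223 row 13 relv 0.079
m 0.84 h 0.021 max 10.4mm end s 0.485 v 0.011 x 2.5
contact s 0.401 v 0.223 row 12 relv 0.067
m 0.84 h 0.021 max 9.3mm end s 0.486 v 0.010 x 3.4
contact s 0.422 v 0.224 row 14 relv 0.092
m 0.84 h 0.021 max 11.5mm end s 0.484 v 0.007 x 1.6
contact s 0.344 v 0.268 row 8 relv 0.064
m 1.17 h 0.021 max 12.4mm end s 0.488 v 0.007 x 5.4
contact s 0.408 v 0.226 row 13 relv 0.082
m 0.85 h 0.021 max 10.5mm end s 0.485 v 0.012 x 2.7
```

```bash
for R in '[0,0,0,0,4,8,12,15,16,15.5,15,14,13,12,11,10,9,8,7,6,5,4.5,4,3,3,2,2,1,1,0,0,0,0,0]' '[0,0,0,0,0,5,10,14,16,15.5,15,14,13,12,11,10,9,8,7.5,7,6,5,5,4,4,3,3,2,2,1,0,0,0,0]'; do python3 sim.py "$R"; done
```

```text
m,t0 [0.8357244  5.77375585] [ 0.1  0.  -0.8  0.6  0.1] now s,v (np.float64(0.16853501085800354), np.float64(0.19694263201962633))
travel 201.0
contact s 0.334 v 0.219 row 9 relv 0.033
m 0.84 h 0.010 max 5.6mm end s 0.476 v 0.000 x 3.3
contact s 0.298 v 0.216 row 7 relv 0.036
m 0.84 h 0.010 max 5.0mm end s 0.476 v -0.002 x 3.5
contact s 0.361 v 0.221 row 11 relv 0.053
m 0.84 h 0.010 max 7.3mm end s 0.476 v -0.003 x 3.1
contact s 0.287 v 0.253 row 6 relv 0.109
m 1.17 h 0.010 max 10.2mm end s 0.477 v -0.001 x 4.6
contact s 0.328 v 0.221 row 9 relv 0.035
m 0.85 h 0.010 max 5.6mm end s 0.476 v -0.000 x 3.4
contact s 0.276 v 0.214 row 6 relv 0.070
m 0.84 h 0.021 max 6.0mm end s 0.465 v -0.004 x 3.6
contact s 0.269 v 0.213 row 5 relv 0.117
m 0.84 h 0.021 max 8.9mm end s 0.466 v 0.000 x 4.2
contact s 0.292 v 0.217 row 7 relv 0.037
m 0.84 h 0.021 max 5.1mm end s 0.465 v -0.001 x 3.5
contact s 0.268 v 0.246 row 5 relv 0.150
m 1.17 h 0.021 max 13.4mm end s 0.466 v 0.004 x 3.9
contact s 0.275 v 0.216 row 6 relv 0.072
m 0.85 h 0.021 max 6.3mm end s 0.466 v -0.004 x 3.7
m,t0 [0.8357244  5.7737558
[... 350 characters left out ...]
4 h 0.010 max 5.6mm end s 0.478 v -0.009 x 3.8
contact s 0.276 v 0.249 row 5 relv 0.189
m 1.17 h 0.010 max 14.0mm end s 0.478 v -0.003 x 4.4
contact s 0.283 v 0.217 row 6 relv 0.097
m 0.85 h 0.010 max 6.1mm end s 0.478 v -0.012 x 4.1
contact s 0.264 v 0.213 row 5 relv 0.153
m 0.84 h 0.021 max 10.3mm end s 0.467 v 0.002 x 3.7
contact s 0.261 v 0.212 row 5 relv 0.152
m 0.84 h 0.021 max 12.1mm end s 0.464 v -0.007 x 1.6
contact s 0.266 v 0.214 row 6 relv 0.094
m 0.84 h 0.021 max 8.2mm end s 0.467 v -0.010 x 4.4
contact s 0.261 v 0.244 row 5 relv 0.184
m 1.17 h 0.021 max 18.1mm end s 0.466 v -0.029 x 3.4
contact s 0.264 v 0.215 row 5 relv 0.155
m 0.85 h 0.021 max 10.6mm end s 0.466 v 0.002 x 3.7
```

```bash
sed -i 's/def track(d):/def track(d,lo=-.02,hi=.62):/; s/np.arange(-.02,.62,.001)/np.arange(lo,hi,.001)/; s/def look(n,k=1):/def look(n,k=1,*a):/; s/track(d)$/track(d,*a)/' trk.py; python3 -c "
from trk import *
look('v',3,.14,.26)"
```

```text
t 7.083 s 0.169 ncc 0.79
t 7.133 s 0.179 ncc 0.79
t 7.183 s 0.189 ncc 0.78
now 7.233 tcp trk [ 0.0019 -0.0229  0.0894] F [-0.93 -0.26 -1.09]
```

```bash
python3 -m creep '[0,0,0,0,0,0,1, 0,0,0,0,0,0,1, 0,0,0,0,-0.133,0,1, 0,0,0,0,-0.267,0,1, 0,0,0,0,-0.4,0,1, 0,0,0,0,-0.5,0,1, 0,0,0,0,-0.533,0,1, 0,0,0,0,-0.517,0,1, 0,0,0,0,-0.5,0,1, 0,0,0,0,-0.5,0,1]'
python3 -m creep '[0,0,0,0,-0.5,0,1, 0,0,0,0,-0.467,0,1, 0,0,0,0,-0.433,0,1, 0,0,0,0,-0.4,0,1, 0,0,0,0,-0.367,0,1, 0,0,0,0,-0.333,0,1, 0,0,0,0,-0.3,0,1, 0,0,0,0,-0.267,0,1, 0,0,0,0,-0.233,0,1, 0,0,0,0,-0.2,0,1]'
python3 -m creep '[0,0,0,0,-0.18,0,1, 0,0,0,0,-0.17,0,1, 0,0,0,0,-0.16,0,1, 0,0,0,0,-0.13,0,1, 0,0,0,0,-0.13,0,1, 0,0,0,0,-0.1,0,1, 0,0,0,0,-0.1,0,1, 0,0,0,0,-0.07,0,1, 0,0,0,0,-0.06,0,1, 0,0,0,0,-0.03,0,1]'
python3 - <<'E'
from trk import *
look('x',2,.4,.6)
d=bot.get_image("wrist");save(d,"w2.png");e=bot.get_image("scene");f=bot.get_image("side")
for n,g in(("wrist",d),("scene",e),("side",f)):
  save(g,"y_"+n+".png")
  for k in("marker","shuttle_front","buffer_pad"): print(n,k,[(np.round(a["xy"],1).tolist(),round(a["p"],2)) for a in bot.spot_point(g,k)[:3]])
print(bot.get_obs()["time"])
im=np.hstack([cv2.resize(e["image"][120:270,110:310],(400,300)),cv2.resize(f["image"][100:250,220:420],(400,300))])
cv2.imwrite("pics/a3.png",np.ascontiguousarray(im[:,:,::-1]))
E
```

```text
time: 8.07
tool_pos: [0.5467, -0.1598, 0.0884]
tcp_rot: [0.087, -3.14, 0.0]
force: [0.3, -0.5, 0.0]
grip_width: 0.0005
gripper_force: 0.0
time: 8.9
tool_pos: [0.5529, -0.2634, 0.0885]
tcp_rot: [0.088, -3.14, -0.0]
force: [0.5, -0.2, -0.5]
grip_width: 0.0009
gripper_force: 0.1
time: 9.73
tool_pos: [0.5548, -0.2968, 0.0885]
tcp_rot: [0.088, -3.14, -0.0]
force: [-0.8, 0.0, 0.8]
grip_width: 0.0006
gripper_force: 0.2
t 9.733 s 0.498 ncc 0.64
t 9.783 s 0.498 ncc 0.64
now 9.833 tcp trk [ 0.0019 -0.2633  0.0885] F [ 0.4   0.41 -0.35]
wrist marker []
wrist shuttle_front [([385.8, 271.2], 0.6)]
wrist buffer_pad []
scene marker [([145.1, 236.6], 0.71), ([179.1, 213.9], 0.69), ([189.8, 252.6], 0.61)]
scene shuttle_front [([203.8, 164.9], 0.84)]
scene buffer_pad [([196.8, 161.4], 0.45), ([419.6, 212.8], 0.35)]
side marker [([280.6, 149.4], 0.95), ([306.9, 163.8], 0.79), ([261.1, 174.6], 0.67)]
side shuttle_front [([335.8, 154.5], 0.71), ([264.1, 311.9], 0.47), ([357.6, 253.3], 0.2)]
side buffer_pad [([336.3, 147.7], 0.41)]
10.4333
```

View pics/a3.png

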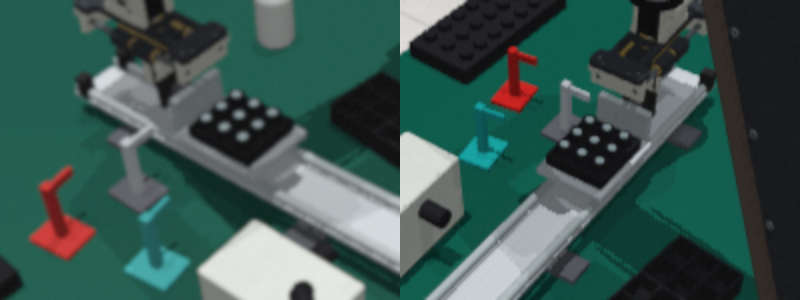

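```bash
cat > m.py <<'E'
from trk import *
import glob
e=bot.get_image("scene");f=bot.get_image("side")
np.set_printoptions(precision=4,suppress=True)
for n,g,L in(("scene",e,[("tip",186,183.5,.088),("base",174,191.5,.088),("foot",179.1,213.9,0),("foot0",180.4,212.2,0)]),("side",f,[("base",303.5,143.5,.088),("tip",313.5,146.5,.088),("foot",306.9,163.8,0),("foot0",303.9,165.2,0)])):
  for k,u,v,z in L: print(n,k,inv(atz(g,(u,v),z)))
  print(n,"front net",inv(atz(g,{"scene":(203.8,164.9),"side":(335.8,154.5)}[n],.052+.045)))
print("tri front",[inv(tri([(e,(203.8,164.9)),(f,(335.8,154.5))])[0])])
print("marker tri",inv(tri([(e,(179.1,213.9)),(f,(306.9,163.8))])[0]))
out=[]
for g,(a,b,c_,d_) in((e,(150,150,230,210)),(f,(280,110,360,170))):
  im=cv2.resize(g["image"][:,:,::-1],None,fx=5,fy=5,interpolation=cv2.INTER_CUBIC)
  for yy,col in((-.217,(0,255,0)),):
    z=.06+.0374*yy
    for A,B in(([-.04,yy,z+.064],[.04,yy,z+.064]),([.095,yy,.0],[.095,yy,.09]),([.095,yy,.088],[.05,yy,.088])):
      q=proj(g,W([A,B]))*5+2; cv2.line(im,*[tuple(int(round(v)) for v in t) for t in q],col,1)
  out.append(im[b*5:d_*5,a*5:c_*5])
cv2.imwrite("pics/a4.png",cv2.resize(np.hstack(out),(800,300)))
E
python3 m.py
```

```text
scene tip [ 0.0682 -0.2097  0.088 ]
scene base [ 0.1057 -0.2123  0.088 ]
scene foot [ 0.1002 -0.2211  0.    ]
scene foot0 [ 0.094  -0.2228 -0.    ]
scene front net [-0.0017 -0.2157  0.097 ]
side base [ 0.0999 -0.2118  0.088 ]
side tip [ 0.0695 -0.2168  0.088 ]
side foot [ 0.0969 -0.2271  0.    ]
side foot0 [ 0.1008 -0.217   0.    ]
side front net [-0.0044 -0.2142  0.097 ]
tri front [array([-0.0031, -0.217 ,  0.0949])]
marker tri [ 0.0977 -0.2264 -0.0027]
```

View pics/a4.png

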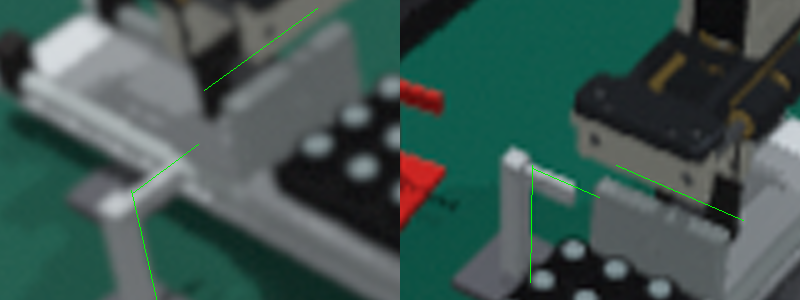

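```bash
cat > m2.py <<'E'
from trk import *
from itertools import product
V=[bot.get_image("scene"),bot.get_image("side")]
# oriented gradients: score = |grad . edge normal| averaged along projected edges
def grads(g):
    q=cv2.GaussianBlur(cv2.cvtColor(np.ascontiguousarray(g["image"]),cv2.COLOR_RGB2GRAY).astype(np.float32),(0,0),.9)
    return cv2.Sobel(q,cv2.CV_32F,1,0),cv2.Sobel(q,cv2.CV_32F,0,1)
G=[grads(g) for g in V]
def box(x0,x1,y0,y1,z0,z1):
    C=list(product((x0,x1),(y0,y1),(z0,z1)))
    return [(np.array(a),np.array(b)) for i,a in enumerate(C) for b in C[i+1:] if sum(u!=v for u,v in zip(a,b))==1]
def score(E,vi):
    g=V[vi];gx,gy=G[vi];tot=0
    for a,b in E:
        q=proj(g,W(a+np.linspace(.05,.95,25)[:,None]*(b-a))).astype(np.float32)
        t=q[-1]-q[0]; L=np.linalg.norm(t); n=np.array([-t[1],t[0]])/L
        tot+=L*np.mean(np.minimum(np.abs(cv2.remap(gx,q[:,:1],q[:,1:],1)*n[0]+cv2.remap(gy,q[:,:1],q[:,1:],1)*n[1]),80))
    return tot
def fit(mk,ys,xs,zs):
    for vs in((0,1),(0,),(1,)):
        r=sorted(((sum(score(mk(x,y,z),v) for v in vs),y,x,z) for y in ys for x in xs for z in zs),reverse=True)
        print(vs,[tuple(np.round(k[1:],4)) for k in r[:4]],np.round([k[0] for k in r[:4]]))
mm=.001
plate=lambda x,y,z:[e for e in box(x-.04,x+.04,y,y+.012,.06+.0374*y+z+.01,.06+.0374*y+z+.064) if e[0][2]>.09 or e[1][2]>.09]
print("plate");fit(plate,np.arange(-.23,-.185,mm),np.arange(-8,9,2)*mm,np.arange(-4,5,2)*mm)
post=lambda x,y,z:box(x-.006,x+.006,y-.006,y+.006,.02,.09+z)
print("post");fit(post,np.arange(-.235,-.195,mm),np.arange(.09,.108,.001),np.arange(-4,5,2)*mm)
E
python3 m2.py
```

```text
plate
(0, 1) [(np.float64(-0.203), np.float64(0.002), np.float64(0.0)), (np.float64(-0.203), np.float64(0.0), np.float64(0.0)), (np.float64(-0.202), np.float64(0.002), np.float64(0.0)), (np.float64(-0.204), np.float64(0.002), np.float64(-0.002))] [11251. 11159. 11148. 11128.]
(0,) [(np.float64(-0.2), np.float64(0.004), np.float64(0.002)), (np.float64(-0.198), np.float64(0.006), np.float64(0.004)), (np.float64(-0.202), np.float64(0.002), np.float64(0.0)), (np.float64(-0.198), np.float64(0.004), np.float64(0.004))] [4991. 4990. 4983. 4976.]
(1,) [(np.float64(-0.21), np.float64(0.002), np.float64(0.004)), (np.float64(-0.213), np.float64(0.004), np.float64(0.002)), (np.float64(-0.211), np.float64(0.002), np.float64(0.004)), (np.float64(-0.214), np.float64(0.004), np.float64(0.002))] [6703. 6680. 6675. 6663.]
post
(0, 1) [(np.float64(-0.211), np.float64(0.106), np.float64(0.004)), (np.float64(-0.212), np.float64(0.106), np.float64(0.004)), (np.float64(-0.212), np.float64(0.105), np.float64(0.004)), (np.float64(-0.21), np.float64(0.106), np.float64(0.004))] [9944. 9918. 9902. 9867.]
(0,) [(np.float64(-0.219), np.float64(0.1), np.float64(0.004)), (np.float64(-0.22), np.float64(0.099), np.float64(0.004)), (np.float64(-0.231), np.float64(0.101), np.float64(0.004)), (np.float64(-0.221), np.float64(0.099), np.float64(0.004))] [5589. 5584. 5572. 5560.]
(1,) [(np.float64(-0.212), np.float64(0.106), np.float64(0.004)), (np.float64(-0.213), np.float64(0.107), np.float64(0.004)), (np.float64(-0.211), np.float64(0.106), np.float64(0.004)), (np.float64(-0.212), np.float64(0.107), np.float64(0.004))] [4701. 4692. 4691. 4687.]
```

```bash
python3 -m creep '[0,0,0,0,-0.03,0,1, 0,0,0,0,-0.04,0,1, 0,0,0,0,-0.04,0,1, 0,0,0,0,-0.04,0,1, 0,0,0,0,-0.04,0,1, 0,0,0,0,-0.04,0,1, 0,0,0,0,-0.04,0,1, 0,0,0,0,-0.04,0,1, 0,0,0,0,-0.04,0,1, 0,0,0,0,-0.02,0,1]'
cat >> m2.py <<'E'
look("z",1,.45,.56)
out=[]
for g,(a,b) in zip(V,((165,150),(290,125))):
  k=6;im=cv2.resize(g["image"][:,:,::-1],None,fx=k,fy=k,interpolation=cv2.INTER_CUBIC)
  for A in np.array([[[.095,-.214,.088],[.03,-.214,.088]],[[.095,-.208,.088],[.095,-.208,.088]],[[.095,-.22,.088],[.095,-.22,.088]]]):
    q=proj(g,W(A))*k+k/2; cv2.line(im,*[tuple(int(round(v)) for v in t) for t in q],(0,255,0),3 if (A[0]==A[1]).all() else 1)
  for y,col in((-.214,(0,255,0)),(-.226,(0,0,255)),(-.202,(255,0,0))):
    z=.06+.0374*y; q=proj(g,W([[-.04,y,z+.064],[.04,y,z+.064],[.04,y,z+.01]]))*k+k/2
    cv2.polylines(im,[q.round().astype(int).reshape(-1,1,2)],False,col,1)
  out.append(im[b*k:b*k+400,a*k:a*k+400])
cv2.imwrite("pics/a5.png",np.hstack(out))
E
python3 m2.py
```

```text
time: 11.47
tool_pos: [0.5554, -0.3078, 0.0885]
tcp_rot: [0.088, -3.14, -0.0]
force: [1.1, 0.6, -0.3]
grip_width: 0.0008
gripper_force: 0.1
plate
(0, 1) [(np.float64(-0.214), np.float64(0.002), np.float64(0.0)), (np.float64(-0.214), np.float64(0.0), np.float64(0.0)), (np.float64(-0.212), np.float64(0.0), np.float64(0.002)), (np.float64(-0.212), np.float64(0.002), np.float64(0.002))] [11358. 11301. 11257. 11253.]
(0,) [(np.float64(-0.21), np.float64(0.004), np.float64(0.004)), (np.float64(-0.209), np.float64(0.004), np.float64(0.004)), (np.float64(-0.212), np.float64(0.002), np.float64(0.002)), (np.float64(-0.213), np.float64(0.002), np.float64(0.0))] [5083. 5080. 5058. 5052.]
(1,) [(np.float64(-0.222), np.float64(0.002), np.float64(0.004)), (np.float64(-0.225), np.float64(0.004), np.float64(0.002)), (np.float64(-0.224), np.float64(0.004), np.float64(0.004)), (np.float64(-0.225), np.float64(0.004), np.float64(0.004))] [6609. 6598. 6597. 6593.]
post
(0, 1) [(np.float64(-0.211), np.float64(0.106), np.float64(0.004)), (np.float64(-0.212), np.float64(0.106), np.float64(0.004)), (np.float64(-0.212), np.float64(0.105), np.float64(0.004)), (np.float64(-0.21), np.float64(0.106), np.float64(0.004))] [9944. 9913. 9886. 9877.]
(0,) [(np.float64(-0.219), np.float64(0.1), np.float64(0.004)), (np.float64(-0.22), np.float64(0.099), np.float64(0.004)), (np.float64(-0.231), np.float64(0.101), np.float64(0.004)), (np.float64(-0.232), np.float64(0.1), np.float64(0.004))] [5563. 5552. 5547. 5541.]
(1,) [(np.float64(-0.21), np.float64(0.106), np.float64(0.004)), (np.float64(-0.212), np.float64(0.107), np.float64(0.004)), (np.float64(-0.211), np.float64(0.106), np.float64(0.004)), (np.float64(-0.212), np.float64(0.106), np.float64(0.004))] [4730. 4729. 4726. 4724.]
t 11.567 s 0.505 ncc 0.59
now 11.617 tcp trk [ 0.0018 -0.2744  0.0886] F [-0.43 -0.66 -0.16]
```

View pics/a5.png

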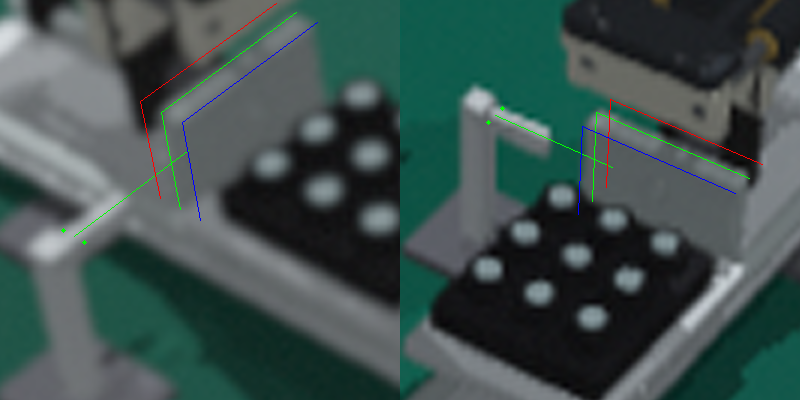

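```bash
for i in 1 2 3; do python3 -m creep '[0,0,0,0,0,0,1,0,0,0,0,0,0,1,0,0,0,0,0,0,1,0,0,0,0,0,0,1,0,0,0,0,0,0,1,0,0,0,0,0,0,1,0,0,0,0,0,0,1,0,0,0,0,0,0,1,0,0,0,0,0,0,1,0,0,0,0,0,0,1]' | tail -2; done
python3 -c "
from trk import *
look('e',1,.45,.56)
print(bot.finish_job())"
```

```text
grip_width: -0.0
gripper_force: 0.1
grip_width: 0.0005
gripper_force: 0.1
grip_width: 0.0006
gripper_force: 0.1
t 14.117 s 0.505 ncc 0.59
now 14.167 tcp trk [ 0.0019 -0.2743  0.0886] F [-0.88 -0.73 -0.13]
the job is handed in; nothing more can be done
None
```

I pulled the gate open and let the shuttle run past the ioniser untouched. I caught it softly on the buffer pad, and it is held at rest by the pad with its front plate within a few mm of the marker by camera estimate. I handed the job in at about 14 s, but the hand-in returned no verdict.

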